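# Sort the loose parcels into the trays by kind

### The job

Sort the five loose parcels on the packing bench into the three grey trays by kind: both mailing tubes in the tray that already holds a tube, the slim carton in the tray that already holds a slim carton, and the two chunky cartons in the empty tray. Set each one down flat on the tray's floor, the cartons right way up and nothing on top of anything else; do not drop them, and do not shove the parcels that are already in the trays.

Things in the scene. Friction and masses are not known exactly. Their poses are not given: they have to be found in the camera images.
- tube_a: a parcel to sort: kraft mailing tube lying down: round body 40 mm in diameter, 150 mm long over all, a square white cap (46 x 46 x 10 mm) on each end keeps it from rolling. Origin: middle of the tube on its axis, 23 mm above what it lies on; x along the tube. About 0.1 kg.
- tube_b: a parcel to sort, just like tube_a: kraft mailing tube lying down: round body 40 mm in diameter, 150 mm long over all, a square white cap (46 x 46 x 10 mm) on each end keeps it from rolling. Origin: middle of the tube on its axis, 23 mm above what it lies on; x along the tube. About 0.1 kg.
- slim_carton: a parcel to sort: flat letterbox-size brown carton, 130 (x) x 62 (y) x 24 mm high, lying flat, taped round its long way, with a white label. Origin: the middle of the carton; x along its 130 mm length, z up. About 0.15 kg.
- chunky_a: a parcel to sort: small chunky brown carton, nearly a cube, 58 x 58 x 56 mm high, taped, with a white label. Origin: the middle of the carton; x along its tape, z up. About 0.15 kg.
- chunky_b: a parcel to sort: small chunky brown carton, 72 (x) x 60 (y) x 50 mm high, taped, with a white label. Origin: the middle of the carton; x along its 72 mm length, z up. About 0.15 kg.
- tray_tubes: open grey plastic sorting tray, one of three alike, fixed to the bench: 198 (x) x 238 (y) x 46 mm high, walls and floor 4 mm thick (190 x 230 mm inside, inner floor 4 mm above the bench), small outer rim lip. Origin: centre of the underside; z up. This one already holds one mailing tube (tube_sorted), lying along tray x near the tray's +y wall.
- tray_slim: open grey plastic sorting tray, one of three alike, fixed to the bench: 198 (x) x 238 (y) x 46 mm high, walls and floor 4 mm thick (190 x 230 mm inside, inner floor 4 mm above the bench), small outer rim lip. Origin: centre of the underside; z up. This one already holds one slim carton (slim_sorted), lying along tray x near the tray's -y wall.
- tray_chunky: open grey plastic sorting tray, one of three alike, fixed to the bench: 198 (x) x 238 (y) x 46 mm high, walls and floor 4 mm thick (190 x 230 mm inside, inner floor 4 mm above the bench), small outer rim lip. Origin: centre of the underside; z up. This one is empty at the start.
- tube_sorted: already sorted, lies in tray_tubes, not to be moved: kraft mailing tube lying down: round body 40 mm in diameter, 150 mm long over all, a square white cap (46 x 46 x 10 mm) on each end keeps it from rolling. Origin: middle of the tube on its axis, 23 mm above what it lies on; x along the tube. About 0.1 kg.
- slim_sorted: already sorted, lies in tray_slim, not to be moved: flat brown carton just like slim_carton, 130 (x) x 62 (y) x 24 mm. Origin: the middle of the carton; x along its 130 mm length, z up. About 0.15 kg.

How it is judged (in metres and radians):
At the end, for the whole second after the job is handed in: Both tubes inside tray_tubes, slim_carton inside tray_slim, both chunky cartons inside tray_chunky, each flat on the tray floor (within 6 mm of resting height, cartons upright within 0.12 rad), released and at rest; tube_sorted and slim_sorted have moved less than 20 mm (x of tube_a in the frame of tray_tubes between -0.09 and 0.09 m and y of tube_a in the frame of tray_tubes between -0.11 and 0.11 m and z of each of tube_a, tube_b in the frame of tray_tubes below 0.033 m and linear speed of each of tube_a, tube_b, slim_carton, chunky_a, chunky_b below 0.02 m/s and angular speed of each of tube_a, tube_b, slim_carton, chunky_a, chunky_b below 0.2 rad/s and x of tube_b in the frame of tray_tubes between -0.09 and 0.09 m and y of tube_b in the frame of tray_tubes between -0.11 and 0.11 m and x of slim_carton in the frame of tray_slim between -0.09 and 0.09 m and y of slim_carton in the frame of tray_slim between -0.11 and 0.11 m and z of slim_carton in the frame of tray_slim below 0.022 m and angle between each of slim_carton, chunky_a, chunky_b's own z axis and vertical below 0.12 rad and x of chunky_a in the frame of tray_chunky between -0.09 and 0.09 m and y of chunky_a in the frame of tray_chunky between -0.11 and 0.11 m and z of chunky_a in the frame of tray_chunky below 0.038 m and x of chunky_b in the frame of tray_chunky between -0.09 and 0.09 m and y of chunky_b in the frame of tray_chunky between -0.11 and 0.11 m and z of chunky_b in the frame of tray_chunky below 0.035 m and distance of each of tube_sorted, slim_sorted from where it was at the start of the episode below 0.02 m); the robot touches nothing.
It fails at once if a parcel is let go in the air, its underside more than 50 mm above the bench ((height (world z) of tube_a above 0.073 m and contact force between the fingers and tube_a below 0.02 N) or (height (world z) of tube_b above 0.073 m and contact force between the fingers and tube_b below 0.02 N) or (height (world z) of slim_carton above 0.062 m and contact force between the fingers and slim_carton below 0.02 N) or (height (world z) of chunky_a above 0.078 m and contact force between the fingers and chunky_a below 0.02 N) or (height (world z) of chunky_b above 0.075 m and contact force between the fingers and chunky_b below 0.02 N)).
It fails at once if a parcel already in its tray is shoved more than 20 mm (distance of any of tube_sorted, slim_sorted from where it was at the start of the episode above 0.02 m).
It also fails if it takes over 141 s, if anything falls off the work surface, if the arm or the gripper's body presses on something with over 40 N, if the wrist force passes 120 N, or if a joint passes its speed limit or range.

### The arm

A 6-joint arm with a two-finger parallel gripper is mounted at the origin on the work surface. World frame = base frame: x ahead of the robot, y to its left, z up, the work surface at z = 0. Lengths are in mm, angles in rad, forces in N, time in s.
With the tool pointing down it reaches from about 200 to 875 mm from the base axis. Payload 3.4 kg.
Tool frame: the origin (TCP) lies between the finger pads; the fingertips stand 19 mm ahead of it and the grasp point (between the pads) is the TCP; z points along the fingers, y is the line along which they close (so a half turn about z gives the same grasp; the last joint's range is limited). The gripper opens to 94 mm and grips with 3 to 60 N. Pads are 16 mm wide; open, the fingers measure 119 mm over their backs; the gripper's body (75 mm by 177 mm) begins 78 mm behind the grasp point.
Start: joints at [-1.43, 0.276, 1.505, -0, 1.361, -0.121], TCP at [148.819, -555.443, 224.493] pointing down, gripper open.
Joint ranges: [-2.89, 2.89], [-0.75, 2.08], [0.22, 2.7], [-1.18, 4.32], [0.11, 2.71], [-2.7, 2.7]. Speed limits (rad/s): [2.57, 2.57, 3.14, 3.14, 3.14, 3.14].

### API

Orientations are given as a 3x3 rotation matrix whose columns are the frame's x, y, z axes.
In Python, from plant import * gives the robot as it stands. The module is installed in compiled form; this text tells all that it offers.
- The arm moves only by the tool hand_motion, called after ">>>" in YAML: its name, and indented under it one key for each argument. Schema: {"type":"object","properties":{"rows":{"type":"array","items":{"type":"object","properties":{"finger_gap":{"type":"number"},"x":{"type":"number"},"y":{"type":"number"},"z":{"type":"number"},"ax":{"type":"number"},"ay":{"type":"number"},"az":{"type":"number"}},"additionalProperties":false,"required":["finger_gap"]},"minItems":1,"maxItems":10},"force":{"type":"number"},"only":{"type":"string"},"quiet":{"type":"boolean"},"lines":{"type":"string"}},"required":["rows"],"additionalProperties":false}. rows is a list of rows, 1 to 10 of them, each an object with the fields finger_gap (the finger opening in mm), x, y, z (the shift in shares of 800 mm (1.0 is 800 mm)), ax, ay, az (a rotation vector in parts of the range, where 1.0 means 2 rad); a field left out counts as zero (the opening has to be given); each row is the pose to reach, as a shift and turn from the pose commanded when the call began, along the tool's axes at that moment; what a row does not reach only later rows make up. A row lasts 1/8 s, in which the tool goes at most 62.5 mm and 0.188 rad, less where a joint would pass 70% of its speed; a pose out of reach is approached as far as the arm can. The fingers move at their own pace and stop on an object; force is the grip in N (left out, the last holds). Time passes only in rows, so rows that do not move let the fingers close. The tool returns the time, the measured TCP pose, the force, the opening and the grip force at its end. only (a regular expression) keeps the lines of the reply that match it, lines (a string "A,B") keeps lines A to B, and quiet returns only ok. A shift or turn number past 1, either way, is cut back to 1. Input that does not fit is refused with a message, and nothing moves.
- state(): the state, without advancing time (a new reading comes with each control period).
- camera(name): name is "scene" or "top" or "wrist"; returns (picture, depth): 384x512x3 uint8, red, green, blue; 384x512 float32, mm along the optical axis (not along the pixel's ray), 0 where there is no reading.
- get_calibration(name): a dict with "mtx" (3x3 intrinsics, pixels), "rvec" (rotation vector, rad) and "tvec" (3), from world to camera coordinates, as OpenCV has them; the wrist camera has in their place "T_tool_cam" (4x4, takes a point from camera to tool coordinates, whose origin is the TCP and whose axes are the flange's). Camera axes: x right, y down, z forward; pixel columns grow to the right and rows downward; lengths in mm; the calibration is good to about 2 mm. A picture is of the moment at which its call begins: read the wrist's pose just before it. get_calibration takes no time and is no camera call.
- close_job(): hands the job in; it is judged then, once.
Trained networks look in the newest picture that a camera, given by its name, has taken for a name from the list of things; names that differ only in an ending like _2 or _b are one class to them, and where a whole thing is asked for, a point or a joint stands for the part that bears it (a point fixed in the world has none). Each returns a list of dicts, best first, with "score" (0 to 1); they miss things now and then, are a little off and sometimes report something else, mostly with a low value. They report only what shows in the picture. A call takes as long as a camera call.
- recognise(query, camera): "bbox" ([left, top, right, bottom] as shares, 0 to 1, of the picture: columns of its width, rows of its height, round what is visible of it).
The state is a dict: "time": time; "joints": joint angles; "qvel": joint speeds; "joint_torque": joint torques, N m; "position": TCP position; "ee_rot": TCP orientation; "wrist_force": force on the tool from outside, world axes, zero at the start; "ft_torque": the same for the moment, N m; "opening": finger opening in mm; "gripper_force": force on a finger pad.
Only numpy, scipy, OpenCV 4.12 (cv2) and the standard library are available. Lean on these libraries where they do the work, as an engineer would, in place of code of your own. Each camera call takes 0.05 s, during which the arm holds its last target. There are 200 camera calls.

## Working session

There is one attempt and no reset: what is moved stays moved. The work goes in short steps, Python scripts to look and compute and a tool call to move; the robot and the scene stay as the last step left them, time stands still between calls to the robot, and variables do not carry over. Pictures are saved under pics/ and viewed, at most 14 in all, crops included, and the job is handed in when it is done.

```bash
mkdir -p pics
```

Run:
```python
from plant import *
import cv2,numpy as np
s=state();print(s['time'],s['position'],np.round(s['ee_rot'],3).tolist(),s['opening'])
for c in('top','scene'):
    p,d=camera(c);cv2.imwrite(f'pics/{c}0.png',p[:,:,::-1]);np.save(f'pics/{c}0.npy',d)
    for q in('tube_a','slim_carton','chunky_a','chunky_b','tray_tubes'):
        print(c,q,[(round(r['score'],2),[int(b*k) for b,k in zip(r['bbox'],(512,384,512,384))]) for r in recognise(q,c)])
    k=get_calibration(c);print(k)
```

```text
0.0 [ 148.7400174  -554.89013076  223.62449374] [[0.966, 0.259, -0.0], [0.259, -0.966, 0.002], [0.0, -0.002, -1.0]] 93.80597441583136
top tube_a [(0.77, [241, 195, 274, 244]), (0.56, [191, 204, 222, 257])]
top slim_carton [(0.84, [356, 215, 390, 262])]
top chunky_a [(0.74, [306, 220, 332, 247]), (0.68, [140, 225, 167, 248]), (0.32, [223, 130, 242, 182])]
top chunky_b [(0.74, [306, 220, 332, 247]), (0.68, [140, 225, 167, 248]), (0.32, [223, 130, 242, 182])]
top tray_tubes [(0.88, [218, 117, 305, 188]), (0.58, [138, 223, 167, 248])]
{'mtx': array([[376.10851319,   0.        , 250.4900219 ],
       [  0.        , 376.10851319, 192.19836225],
       [  0.        ,   0.        ,   1.        ]]), 'rvec': array([ 2.15240293, -2.16077014,  0.12082723]), 'tvec': array([  36.55502224,  527.39328375, 1105.38132698])}
scene tube_a [(0.78, [279, 150, 304, 192]), (0.56, [225, 157, 258, 193])]
scene slim_carton [(0.88, [117, 153, 141, 185]), (0.37, [278, 155, 303, 193])]
scene chunky_a [(0.65, [332, 151, 358, 183]), (0.65, [168, 151, 191, 186])]
scene chunky_b [(0.65, [332, 151, 358, 183]), (0.65, [168, 151, 191, 186])]
scene tray_tubes [(0.65, [187, 190, 288, 262])]
{'mtx': array([[483.49029807,   0.        , 243.87743589],
       [  0.        , 483.49029807, 187.94174275],
       [  0.        ,   0.        ,   1.        ]]), 'rvec': array([ 1.70804737,  1.70035115, -0.7877087 ]), 'tvec': array([ -28.21330316, -300.69066595, 1815.24102377])}
```

```bash
python3 -c "
import cv2
a=cv2.imread('pics/top0.png')[95:290,90:420];cv2.imwrite('pics/top0c.png',cv2.resize(a,None,fx=2.4,fy=2.4,interpolation=cv2.INTER_CUBIC))"
```

```text
(no output)
```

View pics/top0c.png

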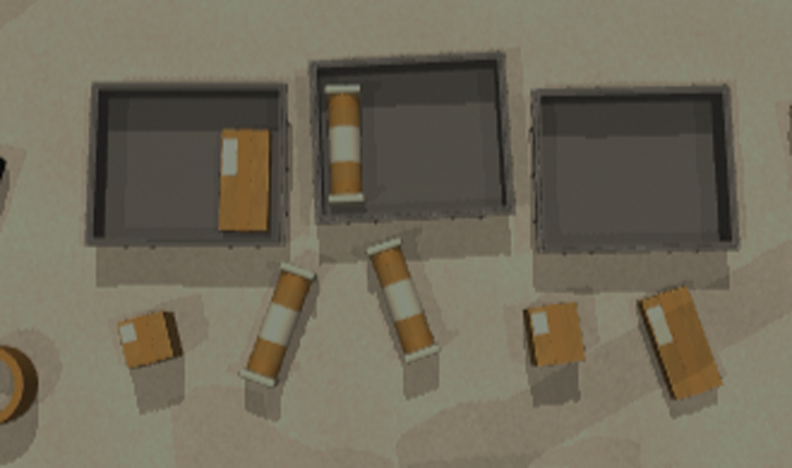

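View pics/scene0.png

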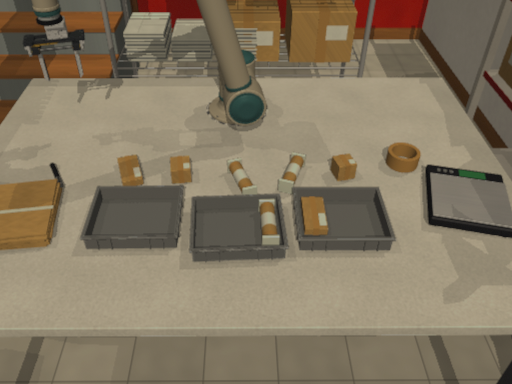

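The top view shows slim tray on the left, tubes tray in the middle, empty tray on the right. The parcels lie in a row below: chunky (150,336), tubes (280,325) and (403,298), chunky (555,335) and slim (680,343), in crop pixels. Next I'll fit poses from the depth of both cameras.

Create h.py:
```python
from plant import *
import cv2,numpy as np
def cloud(c,d):
    k=get_calibration(c);R=cv2.Rodrigues(k['rvec'])[0];K=k['mtx']
    v,u=np.indices(d.shape);P=np.stack([(u-K[0,2])/K[0,0]*d,(v-K[1,2])/K[1,1]*d,d],-1)
    W=(P-k['tvec'])@R; W[d<=0]=np.nan; return W
```

Run:
```python
from h import *
np.set_printoptions(precision=1,suppress=True)
for c,boxes in (('top',dict(tubeR=[241,195,274,244],tubeL=[190,204,222,257],slim=[354,213,392,263],chR=[306,218,334,249],chL=[138,223,168,250],tubeS=[222,128,243,181],slimS=[179,147,204,193],
   trayS=[122,126,214,200],trayT=[216,114,308,191],trayC=[308,128,400,202])),
  ('scene',dict(tubeL=[279,150,306,192],tubeR=[225,157,258,195],slim=[115,153,143,187],chR=[168,151,193,186],chL=[330,151,358,183]))):
    d=np.load(f'pics/{c}0.npy');W=cloud(c,d)
    for n,(l,t,r,b) in boxes.items():
        w=W[t:b,l:r].reshape(-1,3);w=w[~np.isnan(w[:,0])]
        if 'tray' in n:
            m=(w[:,2]>36)&(w[:,2]<60); ztop=np.percentile(w[m][:,2],50); fl=np.median(w[w[:,2]<15][:,2])
        else:
            lo=10
            h=w[w[:,2]>lo]; ztop=np.percentile(h[:,2],92); fl=np.percentile(w[:,2],3)
            m=w[:,2]>(ztop-5 if n[:2]in('ch','sl') else 12)
        (cx,cy),(a,bb),ang=cv2.minAreaRect(w[m][:,:2].astype(np.float32))
        if a<bb: a,bb,ang=bb,a,ang+90
        print(c,n,'c',round(cx),round(cy),'size',round(a),round(bb),'yaw(deg)',round((ang+90)%180-90,1),'ztop',round(ztop,1),'low',round(float(fl),1))
```

```text
top tubeR c 444 15 size 150 43 yaw(deg) 19.5 ztop 46.1 low -3.3
top tubeL c 415 169 size 150 46 yaw(deg) -19.5 ztop 46.2 low -3.6
top slim c 390 -333 size 130 63 yaw(deg) 17.5 ztop 27.5 low -2.6
top chR c 401 -174 size 72 60 yaw(deg) 7.3 ztop 53.5 low -2.5
top chL c 396 329 size 58 58 yaw(deg) 15.0 ztop 58.8 low -3.4
top tubeS c 646 92 size 166 57 yaw(deg) 0.7 ztop 50.1 low 1.3
top slimS c 599 215 size 128 62 yaw(deg) -0.8 ztop 31.2 low 1.7
top trayS c 617 285 size 250 211 yaw(deg) 89.6 ztop 45.5 low 3.4
top trayT c 649 3 size 250 211 yaw(deg) -87.3 ztop 45.6 low 3.4
top trayC c 607 -277 size 252 211 yaw(deg) -89.2 ztop 46.1 low 4.2
scene tubeL c 437 171 size 193 77 yaw(deg) -5.1 ztop 46.1 low -2.7
scene tubeR c 461 20 size 189 60 yaw(deg) 12.7 ztop 46.6 low -3.2
scene slim c 423 -323 size 190 77 yaw(deg) 9.9 ztop 29.0 low -2.6
scene chR c 437 -167 size 144 59 yaw(deg) 5.2 ztop 52.2 low -2.7
scene chL c 400 330 size 64 60 yaw(deg) 17.4 ztop 58.4 low -2.7
```

Top-view fits match the stated sizes and heights: slim, chunky_b (72x60) and chunky_a (58x58) give the right footprints, and scene heights agree. I'll write a helper that converts targets to tool-axis shifts, with a wrist check at the first parcel.

Add to h.py:
```python
def go(*targets):
    """targets x,y,z,yaw_deg -> dx dy dz rz in the present tool axes"""
    s=state();R=s['ee_rot'];p=s['position'];y0=np.degrees(np.arctan2(R[1,0],R[0,0]))
    print('t',round(s['time'],2),'at',np.round(p,1),'yaw',round(y0,1),'j6',round(s['joints'][5],2),'open',round(s['opening'],1))
    for t in targets:
        print(t,'->',np.round(R.T@(np.array(t[:3])-p),1),'rz',round(-np.radians((t[3]-y0+180)%360-180),3))
def wrist(name,zlo,zhi,near,r=110):
    s=state();p,d=camera('wrist');k=get_calibration('wrist');K=k['mtx'];T=k['T_tool_cam']
    cv2.imwrite(f'pics/{name}.png',p[:,:,::-1])
    v,u=np.indices(d.shape);P=np.stack([(u-K[0,2])/K[0,0]*d,(v-K[1,2])/K[1,1]*d,d],-1)
    W=(P@T[:3,:3].T+T[:3,3])@s['ee_rot'].T+s['position'];w=W[d>0]
    w=w[np.hypot(w[:,0]-near[0],w[:,1]-near[1])<r]
    m=w[(w[:,2]>zlo)&(w[:,2]<zhi)]
    (cx,cy),(a,b),g=cv2.minAreaRect(m[:,:2].astype(np.float32))
    if a<b:a,b,g=b,a,g+90
    print(name,'c',round(cx,1),round(cy,1),'size',round(a),round(b),'yaw',round((g+90)%180-90,1),'ztop',round(np.percentile(m[:,2],50),1),'floor',round(np.percentile(w[:,2],5),1))
```

```bash
python3 -c "
from h import *
print(get_calibration('wrist'))
go((390,-333,220,17.5))"
```

```text
{'mtx': array([[270.83094298,   0.        , 255.94563086],
       [  0.        , 270.83094298, 190.61332379],
       [  0.        ,   0.        ,   1.        ]]), 'T_tool_cam': array([[ 4.33735011e-04, -9.68545096e-01, -2.48837716e-01,
         7.16694919e+01],
       [ 9.99997582e-01, -1.16421684e-04,  2.19618482e-03,
        -1.10097160e+00],
       [-2.15607414e-03, -2.48838067e-01,  9.68542703e-01,
        -1.61210228e+02],
       [ 0.00000000e+00,  0.00000000e+00,  0.00000000e+00,
         1.00000000e+00]])}
t 0.6 at [ 148.8 -555.4  224.5] yaw 15.0 j6 -0.12 open 93.6
(390, -333, 220, 17.5) -> [ 290.5 -152.5    4.5] rz -0.044
```

The manual's scale: shifts go in shares of 800 mm and turns go in shares of 2 rad. Converting my numbers, 290 mm / 800 = 0.3625, -152 mm / 800 = -0.19, -0.044 rad / 2 = -0.022.

>>> hand_motion:
  rows:
    - {"finger_gap": 94, "x": 0.3625, "y": -0.19, "z": 0.005, "az": -0.022}
    - {"finger_gap": 94, "x": 0.3625, "y": -0.19, "z": 0.005, "az": -0.022}
    - {"finger_gap": 94, "x": 0.3625, "y": -0.19, "z": 0.005, "az": -0.022}
    - {"finger_gap": 94, "x": 0.3625, "y": -0.19, "z": 0.005, "az": -0.022}
    - {"finger_gap": 94, "x": 0.3625, "y": -0.19, "z": 0.005, "az": -0.022}
    - {"finger_gap": 94, "x": 0.3625, "y": -0.19, "z": 0.005, "az": -0.022}
    - {"finger_gap": 94, "x": 0.3625, "y": -0.19, "z": 0.005, "az": -0.022}
    - {"finger_gap": 94, "x": 0.3625, "y": -0.19, "z": 0.005, "az": -0.022}
  force: 20

```text
time: 1.6
position: [388.7, -334.8, 220.4]
ee_rot: [[0.954, 0.3, -0.001], [0.3, -0.954, -0.001], [-0.001, 0.001, -1.0]]
wrist_force: [-0.2, 0.1, 0.6]
opening: 94.2
gripper_force: 0.0
```

```bash
python3 -c "
from h import *
wrist('w1',15,35,(390,-333),90)
go((390,-333,22,17.5))"
```

```text
w1 c 389.8 -330.6 size 131 62 yaw 17.8 ztop 25.0 floor 0.7
t 1.65 at [ 388.5 -334.9  220.4] yaw 17.4 j6 0.42 open 94.2
(390, -333, 22, 17.5) -> [  2.1  -1.4 198.4] rz -0.002
```

View pics/w1.png

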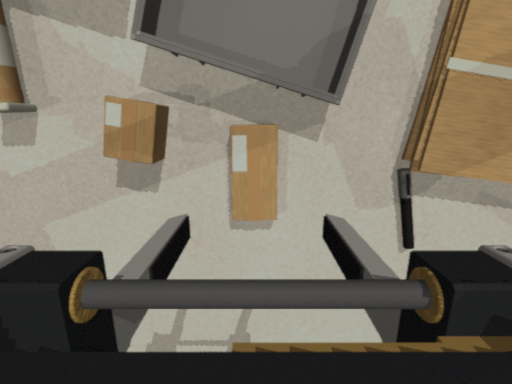

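The wrist view shows the slim carton at (253,172) px, centred between the fingers, agreeing with the top view to about 2 mm. I'll grasp it now.

Converted, 198 mm / 800 = 0.2475, -2.8 mm / 800 = -0.0035.

>>> hand_motion:
  rows:
    - {"finger_gap": 94, "x": 0.0031, "y": -0.0035, "z": 0.0625}
    - {"finger_gap": 94, "x": 0.0031, "y": -0.0035, "z": 0.1375}
    - {"finger_gap": 94, "x": 0.0031, "y": -0.0035, "z": 0.2063}
    - {"finger_gap": 94, "x": 0.0031, "y": -0.0035, "z": 0.2475}
    - {"finger_gap": 94, "x": 0.0031, "y": -0.0035, "z": 0.2475}
    - {"finger_gap": 50, "x": 0.0031, "y": -0.0035, "z": 0.2475}
    - {"finger_gap": 50, "x": 0.0031, "y": -0.0035, "z": 0.2475}
    - {"finger_gap": 50, "x": 0.0031, "y": -0.0035, "z": 0.2475}
    - {"finger_gap": 50, "x": 0.0031, "y": -0.0035, "z": 0.2475}
  force: 20

```text
time: 2.78
position: [391.2, -330.5, 22.8]
ee_rot: [[0.954, 0.301, 0.0], [0.301, -0.954, -0.001], [0.0, 0.001, -1.0]]
wrist_force: [-1.2, 0.6, 1.0]
opening: 61.7
gripper_force: 20.0
```

```bash
python3 -c "
from h import *
go((390,-331.5,135,17.5))"
```

```text
t 2.77 at [ 391.2 -330.5   22.8] yaw 17.5 j6 0.43 open 61.7
(390, -331.5, 135, 17.5) -> [  -1.4    0.7 -112.2] rz 0.0
```

```bash
python3 -c "
from h import *
go((391,-330,135,17.5),(617,325,135,-0.4),(617,325,27.5,-0.4))"
```

```text
t 2.77 at [ 391.2 -330.5   22.8] yaw 17.5 j6 0.43 open 61.7
(391, -330, 135, 17.5) -> [  -0.    -0.4 -112.2] rz 0.0
(617, 325, 135, -0.4) -> [ 412.7 -557.  -112.6] rz 0.313
(617, 325, 27.5, -0.4) -> [ 412.7 -557.    -5.1] rz 0.313
```

Converted, -557 mm / 800 = -0.6963, 413 mm / 800 = 0.5163, 0.313 rad / 2 = 0.1565.

>>> hand_motion:
  rows:
    - {"finger_gap": 50, "z": -0.07}
    - {"finger_gap": 50, "z": -0.14}
    - {"finger_gap": 50, "x": 0.5163, "y": -0.6963, "z": -0.14, "az": 0.1565}
    - {"finger_gap": 50, "x": 0.5163, "y": -0.6963, "z": -0.14, "az": 0.1565}
    - {"finger_gap": 50, "x": 0.5163, "y": -0.6963, "z": -0.14, "az": 0.1565}
    - {"finger_gap": 50, "x": 0.5163, "y": -0.6963, "z": -0.14, "az": 0.1565}
    - {"finger_gap": 50, "x": 0.5163, "y": -0.6963, "z": -0.14, "az": 0.1565}
    - {"finger_gap": 50, "x": 0.5163, "y": -0.6963, "z": -0.14, "az": 0.1565}
    - {"finger_gap": 50, "x": 0.5163, "y": -0.6963, "z": -0.14, "az": 0.1565}
    - {"finger_gap": 50, "x": 0.5163, "y": -0.6963, "z": -0.14, "az": 0.1565}

```text
time: 4.03
position: [552.8, 139.6, 134.5]
ee_rot: [[1.0, -0.007, 0.0], [-0.007, -1.0, -0.0], [0.0, 0.0, -1.0]]
wrist_force: [1.2, -0.1, -1.0]
opening: 61.6
gripper_force: 20.0
```

```bash
python3 -c "
from h import *
go((617,325,135,-0.4),(617,325,27.5,-0.4))"
```

```text
t 4.03 at [552.8 139.6 134.5] yaw -0.4 j6 1.7 open 61.6
(617, 325, 135, -0.4) -> [  63.  -185.8   -0.6] rz 0.0
(617, 325, 27.5, -0.4) -> [  63.  -185.8  106.9] rz 0.0
```

Converted, -186 mm / 800 = -0.2325, 63 mm / 800 = 0.0788.

>>> hand_motion:
  rows:
    - {"finger_gap": 50, "x": 0.0788, "y": -0.2325}
    - {"finger_gap": 50, "x": 0.0788, "y": -0.2325}
    - {"finger_gap": 50, "x": 0.0788, "y": -0.2325}
    - {"finger_gap": 50, "x": 0.0788, "y": -0.2325}
    - {"finger_gap": 50, "x": 0.0788, "y": -0.2325}

```text
time: 4.65
position: [616.2, 323.1, 133.6]
ee_rot: [[1.0, -0.006, -0.002], [-0.006, -1.0, -0.001], [-0.002, 0.001, -1.0]]
wrist_force: [-0.0, -0.7, -1.0]
opening: 61.3
gripper_force: 20.0
```

```bash
python3 -c "
from h import *
wrist('w2',36,52,(617,285),200)
go((617,325,28,-0.4))"
```

```text
w2 c 644.0 248.9 size 328 209 yaw 89.7 ztop 46.3 floor 0.4
t 4.7 at [616.1 322.1 133.9] yaw -0.4 j6 1.96 open 61.6
(617, 325, 28, -0.4) -> [  1.   -3.1 105.9] rz -0.0
```

View pics/w2.png

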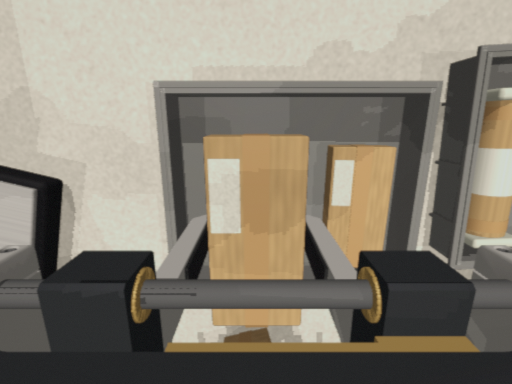

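The carton hangs level at (256,230) px, with its +y finger inside the left wall and slim_sorted (360,205) px clear to the right. Lowering it now.

Converted, 106.5 mm / 800 = 0.1331, 100 mm / 800 = 0.125.

>>> hand_motion:
  rows:
    - {"finger_gap": 50, "x": 0.0013, "y": -0.0038, "z": 0.0625}
    - {"finger_gap": 50, "x": 0.0013, "y": -0.0038, "z": 0.1063}
    - {"finger_gap": 50, "x": 0.0013, "y": -0.0038, "z": 0.125}
    - {"finger_gap": 50, "x": 0.0013, "y": -0.0038, "z": 0.1331}
    - {"finger_gap": 50, "x": 0.0013, "y": -0.0038, "z": 0.1331}
    - {"finger_gap": 76, "x": 0.0013, "y": -0.0038, "z": 0.1331}
    - {"finger_gap": 76, "x": 0.0013, "y": -0.0038, "z": 0.1331}
    - {"finger_gap": 76, "x": 0.0013, "y": -0.0038, "z": 0.1331}
    - {"finger_gap": 76, "x": 0.0013, "y": -0.0038, "z": 0.0625}
    - {"finger_gap": 76, "x": 0.0013, "y": -0.0038, "z": -0.0188}

```text
time: 5.95
position: [617.2, 325.8, 147.1]
ee_rot: [[1.0, -0.007, -0.003], [-0.007, -1.0, -0.001], [-0.003, 0.001, -1.0]]
wrist_force: [0.5, 0.6, -0.2]
opening: 76.4
gripper_force: 0.0
```

```bash
python3 -c "
from h import *
go((401,-174,190,7.3),(396,329,190,15),(415,169,190,-19.5))
wrist('w3',20,36,(617,325),75)"
```

```text
t 5.95 at [617.2 325.8 147.1] yaw -0.4 j6 1.96 open 76.4
(401, -174, 190, 7.3) -> [-212.7  501.4  -41.8] rz -0.135
(396, 329, 190, 15) -> [-221.3   -1.6  -42.4] rz -0.269
(415, 169, 190, -19.5) -> [-201.2  158.3  -42.2] rz 0.333
w3 c 617.4 326.7 size 131 62 yaw -0.2 ztop 29.0 floor 4.9
```

Slim carton is placed: top 29 mm against 28 expected. Next is chunky_a.

Converted, -221 mm / 800 = -0.2763, -42 mm / 800 = -0.0525, -0.269 rad / 2 = -0.1345.

>>> hand_motion:
  rows:
    - {"finger_gap": 94, "x": -0.2763, "y": -0.0025, "z": -0.0525, "az": -0.1345}
    - {"finger_gap": 94, "x": -0.2763, "y": -0.0025, "z": -0.0525, "az": -0.1345}
    - {"finger_gap": 94, "x": -0.2763, "y": -0.0025, "z": -0.0525, "az": -0.1345}
    - {"finger_gap": 94, "x": -0.2763, "y": -0.0025, "z": -0.0525, "az": -0.1345}
    - {"finger_gap": 94, "x": -0.2763, "y": -0.0025, "z": -0.0525, "az": -0.1345}
    - {"finger_gap": 94, "x": -0.2763, "y": -0.0025, "z": -0.0525, "az": -0.1345}

```text
time: 6.75
position: [398.0, 329.9, 189.2]
ee_rot: [[0.966, 0.259, 0.002], [0.259, -0.966, 0.001], [0.002, -0.0, -1.0]]
wrist_force: [-0.2, -0.1, -0.3]
opening: 93.7
gripper_force: 0.0
```

```bash
python3 -c "
from h import *
wrist('w4',45,70,(396,329),70)
go((396,329,30,15))"
```

```text
w4 c 396.0 331.8 size 59 58 yaw 15.0 ztop 57.0 floor 1.0
t 6.8 at [398.3 329.8 188.9] yaw 15.0 j6 1.87 open 94.0
(396, 329, 30, 15) -> [ -2.6   0.2 158.9] rz -0.0
```

Converted, 159 mm / 800 = 0.1988, 110 mm / 800 = 0.1375.

>>> hand_motion:
  rows:
    - {"finger_gap": 94, "x": -0.0025, "y": -0.0013, "z": 0.0625}
    - {"finger_gap": 94, "x": -0.0025, "y": -0.0013, "z": 0.1375}
    - {"finger_gap": 94, "x": -0.0025, "y": -0.0013, "z": 0.1988}
    - {"finger_gap": 94, "x": -0.0025, "y": -0.0013, "z": 0.1988}
    - {"finger_gap": 50, "x": -0.0025, "y": -0.0013, "z": 0.1988}
    - {"finger_gap": 50, "x": -0.0025, "y": -0.0013, "z": 0.1988}
    - {"finger_gap": 50, "x": -0.0025, "y": -0.0013, "z": 0.1988}
    - {"finger_gap": 50, "x": -0.0025, "y": -0.0013, "z": 0.1988}
    - {"finger_gap": 50, "x": -0.0025, "y": -0.0013, "z": 0.1375}
    - {"finger_gap": 50, "x": -0.0025, "y": -0.0013, "z": 0.0625}

```text
time: 8.05
position: [393.7, 329.4, 139.2]
ee_rot: [[0.966, 0.259, -0.003], [0.259, -0.966, -0.002], [-0.003, 0.001, -1.0]]
wrist_force: [1.6, 0.3, -0.4]
opening: 57.9
gripper_force: 20.0
```

```bash
python3 -c "
from h import *
go((607,-227,140,0.8))"
```

```text
t 8.05 at [393.7 329.4 139.2] yaw 15.0 j6 1.87 open 57.9
(607, -227, 140, 0.8) -> [ 6.200e+01  5.926e+02 -3.000e-01] rz 0.248
```

Converted, 593 mm / 800 = 0.7413, 62 mm / 800 = 0.0775, 0.248 rad / 2 = 0.124.

>>> hand_motion:
  rows:
    - {"finger_gap": 50, "x": 0.0775, "y": 0.7413, "az": 0.124}
    - {"finger_gap": 50, "x": 0.0775, "y": 0.7413, "az": 0.124}
    - {"finger_gap": 50, "x": 0.0775, "y": 0.7413, "az": 0.124}
    - {"finger_gap": 50, "x": 0.0775, "y": 0.7413, "az": 0.124}
    - {"finger_gap": 50, "x": 0.0775, "y": 0.7413, "az": 0.124}
    - {"finger_gap": 50, "x": 0.0775, "y": 0.7413, "az": 0.124}
    - {"finger_gap": 50, "x": 0.0775, "y": 0.7413, "az": 0.124}
    - {"finger_gap": 50, "x": 0.0775, "y": 0.7413, "az": 0.124}
    - {"finger_gap": 50, "x": 0.0775, "y": 0.7413, "az": 0.124}
    - {"finger_gap": 50, "x": 0.0775, "y": 0.7413, "az": 0.124}

```text
time: 9.3
position: [608.8, -230.0, 138.8]
ee_rot: [[1.0, 0.012, 0.001], [0.012, -1.0, -0.001], [0.001, 0.001, -1.0]]
wrist_force: [0.4, 0.3, -0.9]
opening: 58.3
gripper_force: 20.0
```

>>> hand_motion:
  rows:
    - {"finger_gap": 50}

```text
time: 9.43
position: [608.5, -229.3, 138.4]
ee_rot: [[1.0, 0.011, 0.0], [0.011, -1.0, -0.001], [0.0, 0.001, -1.0]]
wrist_force: [0.7, 0.3, -2.3]
opening: 58.0
gripper_force: 20.0
```

```bash
python3 -c "
from h import *
go((607,-227,34.8,0.8))"
```

```text
t 9.43 at [ 608.5 -229.3  138.4] yaw 0.6 j6 1.09 open 58.0
(607, -227, 34.8, 0.8) -> [ -1.5  -2.4 103.6] rz -0.003
```

Converted, 103.5 mm / 800 = 0.1294, 98 mm / 800 = 0.1225.

>>> hand_motion:
  rows:
    - {"finger_gap": 50, "x": -0.0013, "y": -0.0025, "z": 0.0625}
    - {"finger_gap": 50, "x": -0.0013, "y": -0.0025, "z": 0.1063}
    - {"finger_gap": 50, "x": -0.0013, "y": -0.0025, "z": 0.1225}
    - {"finger_gap": 50, "x": -0.0013, "y": -0.0025, "z": 0.1294}
    - {"finger_gap": 50, "x": -0.0013, "y": -0.0025, "z": 0.1294}
    - {"finger_gap": 74, "x": -0.0013, "y": -0.0025, "z": 0.1294}
    - {"finger_gap": 74, "x": -0.0013, "y": -0.0025, "z": 0.1294}
    - {"finger_gap": 74, "x": -0.0013, "y": -0.0025, "z": 0.1294}
    - {"finger_gap": 74, "x": -0.0013, "y": -0.0025, "z": 0.0625}
    - {"finger_gap": 74, "x": -0.0013, "y": -0.0025, "z": -0.0125}

```text
time: 10.68
position: [606.4, -224.5, 149.2]
ee_rot: [[1.0, 0.014, -0.002], [0.014, -1.0, 0.001], [-0.002, -0.001, -1.0]]
wrist_force: [1.0, -1.0, -0.4]
opening: 73.9
gripper_force: 0.0
```

```bash
python3 -c "
from h import *
wrist('w5',48,75,(607,-227),60)
go((401,-174,185,7.3))"
```

```text
w5 c 608.7 -223.8 size 59 58 yaw 0.7 ztop 61.0 floor 5.2
t 10.72 at [ 611.2 -226.7  159.4] yaw 0.8 j6 1.1 open 74.1
(401, -174, 185, 7.3) -> [-209.1  -55.4  -28.7] rz -0.114
```

Converted, -209 mm / 800 = -0.2613, -55 mm / 800 = -0.0688, -0.114 rad / 2 = -0.057.

>>> hand_motion:
  rows:
    - {"finger_gap": 94, "x": -0.2613, "y": -0.0688, "z": -0.035, "az": -0.057}
    - {"finger_gap": 94, "x": -0.2613, "y": -0.0688, "z": -0.035, "az": -0.057}
    - {"finger_gap": 94, "x": -0.2613, "y": -0.0688, "z": -0.035, "az": -0.057}
    - {"finger_gap": 94, "x": -0.2613, "y": -0.0688, "z": -0.035, "az": -0.057}
    - {"finger_gap": 94, "x": -0.2613, "y": -0.0688, "z": -0.035, "az": -0.057}
    - {"finger_gap": 94, "x": -0.2613, "y": -0.0688, "z": -0.035, "az": -0.057}

```text
time: 11.48
position: [398.7, -173.3, 177.4]
ee_rot: [[0.992, 0.127, 0.002], [0.127, -0.992, -0.001], [0.002, 0.001, -1.0]]
wrist_force: [0.3, 0.1, 1.0]
opening: 94.3
gripper_force: 0.0
```

```bash
python3 -c "
from h import *
wrist('w6',40,65,(401,-174),70)
go((401,-174,28,7.3))"
```

```text
w6 c 400.7 -170.5 size 73 60 yaw 8.7 ztop 51.0 floor 1.0
t 11.53 at [ 398.8 -173.3  177.1] yaw 7.3 j6 0.87 open 94.1
(401, -174, 28, 7.3) -> [  1.9   0.8 149.1] rz 0.0
```

Converted, 149 mm / 800 = 0.1863, 110 mm / 800 = 0.1375, -0.015 rad / 2 = -0.0075.

>>> hand_motion:
  rows:
    - {"finger_gap": 94, "x": 0.0025, "y": -0.0013, "z": 0.0625, "az": -0.0075}
    - {"finger_gap": 94, "x": 0.0025, "y": -0.0013, "z": 0.1375, "az": -0.0075}
    - {"finger_gap": 94, "x": 0.0025, "y": -0.0013, "z": 0.1863, "az": -0.0075}
    - {"finger_gap": 94, "x": 0.0025, "y": -0.0013, "z": 0.1863, "az": -0.0075}
    - {"finger_gap": 50, "x": 0.0025, "y": -0.0013, "z": 0.1863, "az": -0.0075}
    - {"finger_gap": 50, "x": 0.0025, "y": -0.0013, "z": 0.1863, "az": -0.0075}
    - {"finger_gap": 50, "x": 0.0025, "y": -0.0013, "z": 0.1863, "az": -0.0075}
    - {"finger_gap": 50, "x": 0.0025, "y": -0.0013, "z": 0.1863, "az": -0.0075}
    - {"finger_gap": 50, "x": 0.0025, "y": -0.0013, "z": 0.1125, "az": -0.0075}
    - {"finger_gap": 50, "x": 0.0025, "y": -0.0013, "z": 0.05, "az": -0.0075}

```text
time: 12.78
position: [398.8, -171.1, 138.3]
ee_rot: [[0.99, 0.142, -0.001], [0.142, -0.99, 0.0], [-0.0, -0.0, -1.0]]
wrist_force: [0.4, -1.0, -2.2]
opening: 60.0
gripper_force: 20.0
```

>>> hand_motion:
  rows:
    - {"finger_gap": 50}

```text
time: 12.9
position: [401.6, -172.8, 140.5]
ee_rot: [[0.99, 0.142, 0.008], [0.142, -0.99, -0.005], [0.007, 0.006, -1.0]]
wrist_force: [-0.1, -0.5, -2.1]
opening: 59.7
gripper_force: 20.0
```

```bash
python3 -c "
from h import *
go((607,-327,138,0.8),(607,-327,32.8,0.8))"
```

```text
t 12.9 at [ 401.6 -172.8  140.5] yaw 8.2 j6 0.86 open 59.7
(607, -327, 138, 0.8) -> [181.3 181.8   4.8] rz 0.129
(607, -327, 32.8, 0.8) -> [180.6 181.2 110. ] rz 0.129
```

Converted, 182 mm / 800 = 0.2275, 181 mm / 800 = 0.2263, 0.129 rad / 2 = 0.0645.

>>> hand_motion:
  rows:
    - {"finger_gap": 50, "x": 0.2263, "y": 0.2275, "z": 0.0025, "az": 0.0645}
    - {"finger_gap": 50, "x": 0.2263, "y": 0.2275, "z": 0.0025, "az": 0.0645}
    - {"finger_gap": 50, "x": 0.2263, "y": 0.2275, "z": 0.0025, "az": 0.0645}
    - {"finger_gap": 50, "x": 0.2263, "y": 0.2275, "z": 0.0025, "az": 0.0645}
    - {"finger_gap": 50, "x": 0.2263, "y": 0.2275, "z": 0.0025, "az": 0.0645}
    - {"finger_gap": 50, "x": 0.2263, "y": 0.2275, "z": 0.0025, "az": 0.0645}
    - {"finger_gap": 50, "x": 0.2263, "y": 0.2275, "z": 0.0025, "az": 0.0645}

```text
time: 13.78
position: [602.5, -324.3, 134.2]
ee_rot: [[1.0, 0.014, -0.003], [0.014, -1.0, 0.002], [-0.003, -0.002, -1.0]]
wrist_force: [-0.0, 0.1, -2.0]
opening: 59.9
gripper_force: 20.0
```

```bash
python3 -c "
from h import *
wrist('w7',48,75,(607,-227),45)
go((607,-327,33,0.8))"
```

```text
w7 c 608.7 -224.2 size 59 58 yaw 0.5 ztop 60.7 floor 4.7
t 13.82 at [ 602.8 -324.5  134.7] yaw 0.8 j6 0.96 open 59.9
(607, -327, 33, 0.8) -> [  4.3   2.7 101.7] rz 0.0
```

View pics/w7.png

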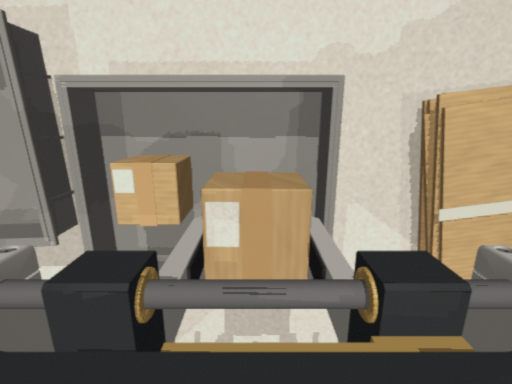

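chunky_a (155,190) px stands upright in the tray, and the held chunky_b (255,225) px is level and clear of it and of the right wall. Lowering.

Converted, 102 mm / 800 = 0.1275, 97 mm / 800 = 0.1213.

>>> hand_motion:
  rows:
    - {"finger_gap": 50, "x": 0.005, "y": 0.0025, "z": 0.0625}
    - {"finger_gap": 50, "x": 0.005, "y": 0.0025, "z": 0.1063}
    - {"finger_gap": 50, "x": 0.005, "y": 0.0025, "z": 0.1213}
    - {"finger_gap": 50, "x": 0.005, "y": 0.0025, "z": 0.1275}
    - {"finger_gap": 50, "x": 0.005, "y": 0.0025, "z": 0.1275}
    - {"finger_gap": 76, "x": 0.005, "y": 0.0025, "z": 0.1275}
    - {"finger_gap": 76, "x": 0.005, "y": 0.0025, "z": 0.1275}
    - {"finger_gap": 76, "x": 0.005, "y": 0.0025, "z": 0.1275}
    - {"finger_gap": 76, "x": 0.005, "y": 0.0025, "z": 0.0625}
    - {"finger_gap": 76, "x": 0.005, "y": 0.0025, "z": -0.0125}

```text
time: 15.08
position: [607.6, -327.2, 145.0]
ee_rot: [[1.0, 0.014, -0.002], [0.014, -1.0, 0.002], [-0.002, -0.002, -1.0]]
wrist_force: [0.1, -0.1, 0.8]
opening: 76.1
gripper_force: 0.0
```

>>> hand_motion:
  rows:
    - {"finger_gap": 76, "z": -0.025}

```text
time: 15.2
position: [610.2, -329.0, 170.2]
ee_rot: [[1.0, 0.014, 0.007], [0.014, -1.0, -0.005], [0.007, 0.005, -1.0]]
wrist_force: [0.1, -0.5, -0.7]
opening: 75.8
gripper_force: 0.0
```

```bash
python3 -c "
from h import *
wrist('w8',45,65,(607,-327),60)
go((444,15,175,19.5))"
```

```text
w8 c 610.3 -327.4 size 73 60 yaw -0.2 ztop 55.0 floor 5.7
t 15.25 at [ 610.7 -329.2  171.5] yaw 0.8 j6 0.96 open 76.2
(444, 15, 175, 19.5) -> [-161.8 -346.5   -6.9] rz -0.326
```

Converted, -346 mm / 800 = -0.4325, -162 mm / 800 = -0.2025, -0.326 rad / 2 = -0.163.

>>> hand_motion:
  rows:
    - {"finger_gap": 80, "x": -0.2025, "y": -0.4325, "z": -0.0088, "az": -0.163}
    - {"finger_gap": 80, "x": -0.2025, "y": -0.4325, "z": -0.0088, "az": -0.163}
    - {"finger_gap": 80, "x": -0.2025, "y": -0.4325, "z": -0.0088, "az": -0.163}
    - {"finger_gap": 80, "x": -0.2025, "y": -0.4325, "z": -0.0088, "az": -0.163}
    - {"finger_gap": 80, "x": -0.2025, "y": -0.4325, "z": -0.0088, "az": -0.163}
    - {"finger_gap": 80, "x": -0.2025, "y": -0.4325, "z": -0.0088, "az": -0.163}
    - {"finger_gap": 80, "x": -0.2025, "y": -0.4325, "z": -0.0088, "az": -0.163}
    - {"finger_gap": 80, "x": -0.2025, "y": -0.4325, "z": -0.0088, "az": -0.163}
    - {"finger_gap": 80, "x": -0.2025, "y": -0.4325, "z": -0.0088, "az": -0.163}

```text
time: 16.38
position: [442.6, 14.9, 171.8]
ee_rot: [[0.943, 0.332, 0.001], [0.332, -0.943, -0.001], [0.0, 0.001, -1.0]]
wrist_force: [0.4, -0.5, -0.7]
opening: 80.0
gripper_force: 0.0
```

```bash
python3 -c "
from h import *
wrist('w9',12,60,(444,15),82)
go((444,15,25,19.5))"
```

```text
w9 c 443.9 17.8 size 149 46 yaw 19.5 ztop 42.4 floor 0.8
t 16.43 at [442.5  14.8 171.8] yaw 19.4 j6 1.11 open 80.1
(444, 15, 25, 19.5) -> [  1.5   0.2 146.8] rz -0.002
```

View pics/w9.png

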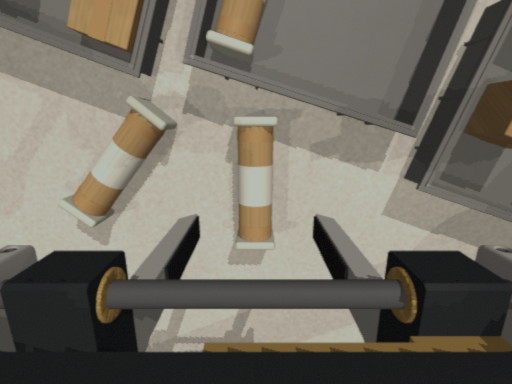

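The tube lies at (256,183) px, centred between the fingers and aligned with them. Grasping.

Converted, 147 mm / 800 = 0.1838, 110 mm / 800 = 0.1375.

>>> hand_motion:
  rows:
    - {"finger_gap": 80, "x": 0.0025, "y": -0.0013, "z": 0.0625}
    - {"finger_gap": 80, "x": 0.0025, "y": -0.0013, "z": 0.1375}
    - {"finger_gap": 80, "x": 0.0025, "y": -0.0013, "z": 0.1838}
    - {"finger_gap": 80, "x": 0.0025, "y": -0.0013, "z": 0.1838}
    - {"finger_gap": 30, "x": 0.0025, "y": -0.0013, "z": 0.1838}
    - {"finger_gap": 30, "x": 0.0025, "y": -0.0013, "z": 0.1838}
    - {"finger_gap": 30, "x": 0.0025, "y": -0.0013, "z": 0.1838}
    - {"finger_gap": 30, "x": 0.0025, "y": -0.0013, "z": 0.1838}
    - {"finger_gap": 30, "x": 0.0025, "y": -0.0013, "z": 0.1125}
    - {"finger_gap": 30, "x": 0.0025, "y": -0.0013, "z": 0.05}

```text
time: 17.68
position: [442.7, 17.8, 133.3]
ee_rot: [[0.943, 0.333, -0.001], [0.333, -0.943, 0.0], [-0.001, -0.0, -1.0]]
wrist_force: [0.9, 0.2, -0.6]
opening: 39.3
gripper_force: 20.0
```

>>> hand_motion:
  rows:
    - {"finger_gap": 30, "x": 0.0025}

```text
time: 17.8
position: [447.8, 18.1, 135.7]
ee_rot: [[0.943, 0.333, 0.009], [0.334, -0.943, -0.001], [0.008, 0.004, -1.0]]
wrist_force: [0.3, 0.2, -1.4]
opening: 39.3
gripper_force: 20.0
```

```bash
python3 -c "
from h import *
go((652,-59,135,2.7),(652,-59,29.5,2.7))"
```

```text
t 17.8 at [447.8  18.1 135.7] yaw 19.5 j6 1.12 open 39.3
(652, -59, 135, 2.7) -> [166.7 140.8   2.6] rz 0.293
(652, -59, 29.5, 2.7) -> [165.9 140.4 108.1] rz 0.293
```

Converted, 167 mm / 800 = 0.2088, 141 mm / 800 = 0.1763, 0.293 rad / 2 = 0.1465.

>>> hand_motion:
  rows:
    - {"finger_gap": 30, "x": 0.2088, "y": 0.1763, "z": 0.0025, "az": 0.1465}
    - {"finger_gap": 30, "x": 0.2088, "y": 0.1763, "z": 0.0025, "az": 0.1465}
    - {"finger_gap": 30, "x": 0.2088, "y": 0.1763, "z": 0.0025, "az": 0.1465}
    - {"finger_gap": 30, "x": 0.2088, "y": 0.1763, "z": 0.0025, "az": 0.1465}
    - {"finger_gap": 30, "x": 0.2088, "y": 0.1763, "z": 0.0025, "az": 0.1465}
    - {"finger_gap": 30, "x": 0.2088, "y": 0.1763, "z": 0.0025, "az": 0.1465}

```text
time: 18.55
position: [647.4, -58.3, 128.4]
ee_rot: [[0.999, 0.047, -0.004], [0.047, -0.999, 0.001], [-0.004, -0.001, -1.0]]
wrist_force: [-0.4, 0.4, 0.1]
opening: 39.5
gripper_force: 20.0
```

```bash
python3 -c "
from h import *
wrist('w10',36,52,(649,3),170)
go((652,-59,30,2.7))"
```

```text
w10 c 655.2 6.4 size 333 197 yaw -87.2 ztop 46.2 floor 0.8
t 18.6 at [647.4 -58.2 129. ] yaw 2.7 j6 1.33 open 39.5
(652, -59, 30, 2.7) -> [ 4.9  1.1 98.9] rz 0.0
```

View pics/w10.png

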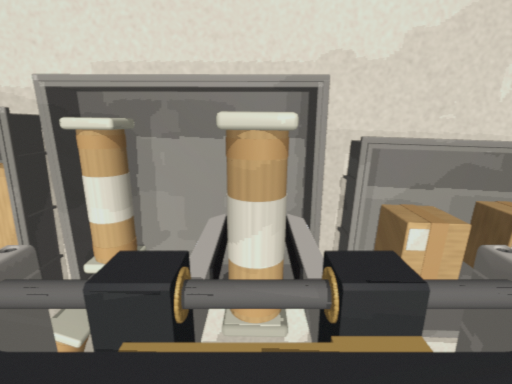

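The held tube (257,220) px is aligned with the tray, with free floor beneath and tube_sorted (108,190) px far off. Lowering.

Converted, 99 mm / 800 = 0.1238, 94 mm / 800 = 0.1175.

>>> hand_motion:
  rows:
    - {"finger_gap": 30, "x": 0.005, "y": 0.0013, "z": 0.0625}
    - {"finger_gap": 30, "x": 0.005, "y": 0.0013, "z": 0.1025}
    - {"finger_gap": 30, "x": 0.005, "y": 0.0013, "z": 0.1175}
    - {"finger_gap": 30, "x": 0.005, "y": 0.0013, "z": 0.1238}
    - {"finger_gap": 30, "x": 0.005, "y": 0.0013, "z": 0.1238}
    - {"finger_gap": 56, "x": 0.005, "y": 0.0013, "z": 0.1238}
    - {"finger_gap": 56, "x": 0.005, "y": 0.0013, "z": 0.1238}
    - {"finger_gap": 56, "x": 0.005, "y": 0.0013, "z": 0.1238}
    - {"finger_gap": 56, "x": 0.005, "y": 0.0013, "z": 0.0625}
    - {"finger_gap": 56, "x": 0.005, "y": 0.0013, "z": -0.0125}

```text
time: 19.85
position: [652.1, -59.6, 138.9]
ee_rot: [[0.999, 0.047, -0.005], [0.047, -0.999, 0.001], [-0.005, -0.001, -1.0]]
wrist_force: [1.2, -1.1, 0.0]
opening: 56.2
gripper_force: 0.0
```

>>> hand_motion:
  rows:
    - {"finger_gap": 56, "x": 0.005, "y": 0.0013, "z": -0.0375}

```text
time: 19.98
position: [658.6, -60.8, 173.2]
ee_rot: [[0.999, 0.047, 0.004], [0.047, -0.999, -0.001], [0.004, 0.001, -1.0]]
wrist_force: [1.1, 0.8, -0.1]
opening: 56.3
gripper_force: 0.0
```

```bash
python3 -c "
from h import *
wrist('w11',18,65,(652,-59),80)
go((415,170,175,-19.5))"
```

```text
w11 c 654.1 -77.1 size 149 84 yaw 1.9 ztop 46.3 floor 4.8
t 20.02 at [661.  -61.2 176.6] yaw 2.7 j6 1.33 open 56.0
(415, 170, 175, -19.5) -> [-234.9 -242.5   -1.5] rz 0.387
```

Converted, -242 mm / 800 = -0.3025, -235 mm / 800 = -0.2938, 0.387 rad / 2 = 0.1935.

>>> hand_motion:
  rows:
    - {"finger_gap": 80, "x": -0.2938, "y": -0.3025, "z": -0.0013, "az": 0.1935}
    - {"finger_gap": 80, "x": -0.2938, "y": -0.3025, "z": -0.0013, "az": 0.1935}
    - {"finger_gap": 80, "x": -0.2938, "y": -0.3025, "z": -0.0013, "az": 0.1935}
    - {"finger_gap": 80, "x": -0.2938, "y": -0.3025, "z": -0.0013, "az": 0.1935}
    - {"finger_gap": 80, "x": -0.2938, "y": -0.3025, "z": -0.0013, "az": 0.1935}
    - {"finger_gap": 80, "x": -0.2938, "y": -0.3025, "z": -0.0013, "az": 0.1935}
    - {"finger_gap": 80, "x": -0.2938, "y": -0.3025, "z": -0.0013, "az": 0.1935}
    - {"finger_gap": 80, "x": -0.2938, "y": -0.3025, "z": -0.0013, "az": 0.1935}

```text
time: 21.02
position: [412.1, 169.7, 170.5]
ee_rot: [[0.943, -0.334, 0.0], [-0.334, -0.943, -0.001], [0.0, 0.001, -1.0]]
wrist_force: [0.5, -0.4, -0.4]
opening: 80.1
gripper_force: 0.0
```

```bash
python3 -c "
from h import *
wrist('w12',12,60,(415,170),82)
go((415,170,25,-19.5))"
```

```text
w12 c 415.6 172.3 size 148 46 yaw -19.6 ztop 42.2 floor 0.6
t 21.07 at [412.4 169.5 170.6] yaw -19.5 j6 2.15 open 80.2
(415, 170, 25, -19.5) -> [  2.2  -1.4 145.6] rz -0.001
```

View pics/w12.png

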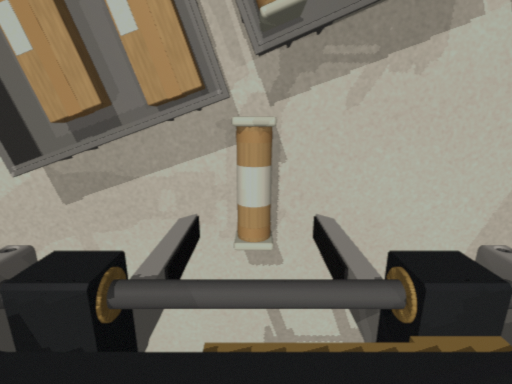

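The second tube (254,183) px is centred and aligned, and both slim cartons lie flat at upper left.

Converted, 145.5 mm / 800 = 0.1819, 110 mm / 800 = 0.1375.

>>> hand_motion:
  rows:
    - {"finger_gap": 80, "x": 0.0025, "y": -0.0025, "z": 0.0625}
    - {"finger_gap": 80, "x": 0.0025, "y": -0.0025, "z": 0.1375}
    - {"finger_gap": 80, "x": 0.0025, "y": -0.0025, "z": 0.1819}
    - {"finger_gap": 80, "x": 0.0025, "y": -0.0025, "z": 0.1819}
    - {"finger_gap": 30, "x": 0.0025, "y": -0.0025, "z": 0.1819}
    - {"finger_gap": 30, "x": 0.0025, "y": -0.0025, "z": 0.1819}
    - {"finger_gap": 30, "x": 0.0025, "y": -0.0025, "z": 0.1819}
    - {"finger_gap": 30, "x": 0.0025, "y": -0.0025, "z": 0.1819}
    - {"finger_gap": 30, "x": 0.0025, "y": -0.0025, "z": 0.1125}
    - {"finger_gap": 30, "x": 0.0025, "y": -0.0025, "z": 0.0375}

```text
time: 22.32
position: [413.0, 171.2, 141.7]
ee_rot: [[0.943, -0.334, -0.002], [-0.334, -0.943, -0.001], [-0.002, 0.001, -1.0]]
wrist_force: [1.9, 0.4, -1.7]
opening: 39.8
gripper_force: 20.0
```

>>> hand_motion:
  rows:
    - {"finger_gap": 30}

```text
time: 22.45
position: [417.4, 172.3, 145.4]
ee_rot: [[0.943, -0.333, 0.011], [-0.333, -0.943, 0.002], [0.009, -0.006, -1.0]]
wrist_force: [-1.0, -0.2, -1.6]
opening: 39.6
gripper_force: 20.0
```

```bash
python3 -c "
from h import *
go((649,11,138,2.7),(649,11,30,2.7))"
```

```text
t 22.45 at [417.4 172.3 145.4] yaw -19.5 j6 2.15 open 39.6
(649, 11, 138, 2.7) -> [272.   75.    9.5] rz -0.387
(649, 11, 30, 2.7) -> [271.   75.6 117.5] rz -0.387
```

Converted, 272 mm / 800 = 0.34, 75 mm / 800 = 0.0938, -0.387 rad / 2 = -0.1935.

>>> hand_motion:
  rows:
    - {"finger_gap": 30, "x": 0.34, "y": 0.0938, "z": 0.0038, "az": -0.1935}
    - {"finger_gap": 30, "x": 0.34, "y": 0.0938, "z": 0.0038, "az": -0.1935}
    - {"finger_gap": 30, "x": 0.34, "y": 0.0938, "z": 0.0038, "az": -0.1935}
    - {"finger_gap": 30, "x": 0.34, "y": 0.0938, "z": 0.0038, "az": -0.1935}
    - {"finger_gap": 30, "x": 0.34, "y": 0.0938, "z": 0.0038, "az": -0.1935}
    - {"finger_gap": 30, "x": 0.34, "y": 0.0938, "z": 0.0038, "az": -0.1935}
    - {"finger_gap": 30, "x": 0.34, "y": 0.0938, "z": 0.0038, "az": -0.1935}

```text
time: 23.32
position: [643.6, 10.5, 136.5]
ee_rot: [[0.999, 0.047, -0.004], [0.047, -0.999, 0.001], [-0.004, -0.001, -1.0]]
wrist_force: [-0.9, 0.8, -0.7]
opening: 39.4
gripper_force: 20.0
```

```bash
python3 -c "
from h import *
wrist('w13',18,60,(652,-62),45)
go((649,11,30,2.7))"
```

```text
w13 c 651.9 -57.1 size 90 39 yaw 1.8 ztop 45.8 floor 5.0
t 23.38 at [643.5  10.8 137. ] yaw 2.7 j6 1.43 open 39.4
(649, 11, 30, 2.7) -> [  5.8   0.2 107. ] rz 0.0
```

View pics/w13.png

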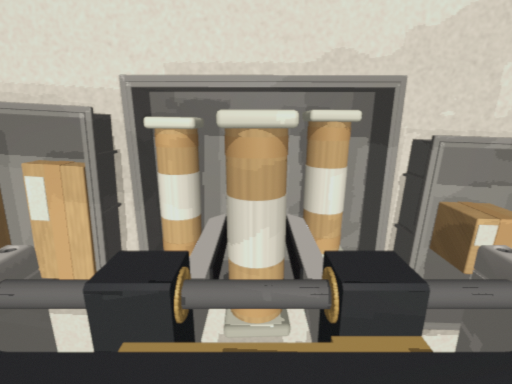

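The held tube (257,220) px hangs between tube_sorted (180,190) and the placed tube (326,190), with both gaps free. I'll shift it 5 mm to centre the gap and lower.

Converted, 106.5 mm / 800 = 0.1331, 101 mm / 800 = 0.1263.

>>> hand_motion:
  rows:
    - {"finger_gap": 30, "x": 0.0063, "y": -0.0063, "z": 0.05}
    - {"finger_gap": 30, "x": 0.0063, "y": -0.0063, "z": 0.1}
    - {"finger_gap": 30, "x": 0.0063, "y": -0.0063, "z": 0.1263}
    - {"finger_gap": 30, "x": 0.0063, "y": -0.0063, "z": 0.1331}
    - {"finger_gap": 30, "x": 0.0063, "y": -0.0063, "z": 0.1331}
    - {"finger_gap": 54, "x": 0.0063, "y": -0.0063, "z": 0.1331}
    - {"finger_gap": 54, "x": 0.0063, "y": -0.0063, "z": 0.1331}
    - {"finger_gap": 54, "x": 0.0063, "y": -0.0063, "z": 0.1331}
    - {"finger_gap": 54, "x": 0.0063, "y": -0.0063, "z": 0.075}
    - {"finger_gap": 54, "x": 0.0063, "y": -0.0063}

```text
time: 24.62
position: [648.7, 15.3, 136.8]
ee_rot: [[0.999, 0.047, -0.005], [0.047, -0.999, 0.0], [-0.005, -0.001, -1.0]]
wrist_force: [0.2, 0.4, -0.4]
opening: 53.8
gripper_force: 0.0
```

>>> hand_motion:
  rows:
    - {"finger_gap": 54, "x": -0.225, "y": -0.0063, "z": -0.1}
    - {"finger_gap": 54, "x": -0.225, "y": -0.0063, "z": -0.1}
    - {"finger_gap": 54, "x": -0.3125, "y": -0.0063, "z": -0.1}
    - {"finger_gap": 54, "x": -0.3125, "y": -0.0063, "z": -0.1}
    - {"finger_gap": 54, "x": -0.3125, "y": -0.0063, "z": -0.1}
    - {"finger_gap": 54, "x": -0.3125, "y": -0.0063, "z": -0.1}

```text
time: 25.38
position: [400.4, 8.4, 218.4]
ee_rot: [[0.999, 0.046, 0.002], [0.046, -0.999, -0.0], [0.002, 0.0, -1.0]]
wrist_force: [0.3, 0.2, -0.3]
opening: 54.1
gripper_force: 0.0
```

Run:
```python
from h import *
p,d=camera('top');W=cloud('top',d)
cv2.imwrite('pics/end.png',cv2.resize(p[95:290,90:420,::-1],None,fx=2.4,fy=2.4,interpolation=cv2.INTER_CUBIC))
for n,x,y in(('tubeS',646,92),('tube1',649,16),('tube2',652,-59),('slimS',599,215),('slim',617,326),('chA',608,-225),('chB',610,-327)):
    m=np.hypot(W[...,0]-x,W[...,1]-y)<18;print(n,'top z',np.round(np.nanpercentile(W[m][:,2],90),1))
```

```text
tubeS top z 49.2
tube1 top z 48.9
tube2 top z 49.0
slimS top z 31.0
slim top z 31.3
chA top z 63.6
chB top z 57.6
```

View pics/end.png

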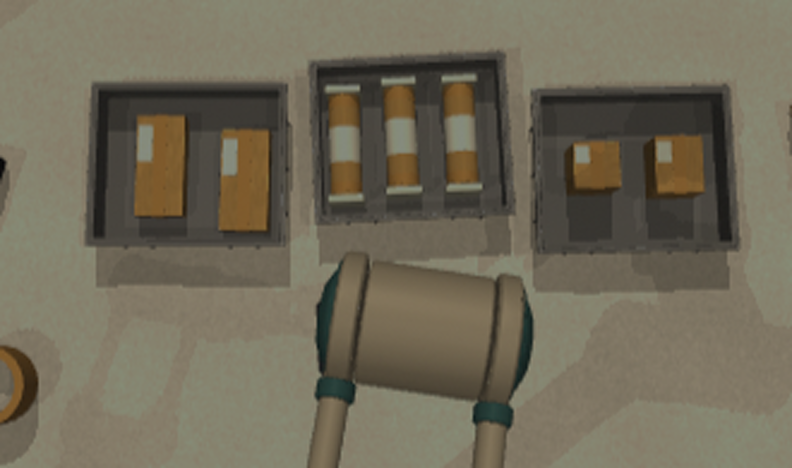

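All five parcels are flat in their trays: tubes at (400,135) and (460,132) px, slim at (160,165), chunkies at (595,167) and (677,165). The already-sorted ones haven't moved and the heights match, so I'm handing in.

```bash
python3 -c "
from plant import *
print(close_job())"
```

```text
the job is handed in; nothing more can be done
None
```

All five parcels are in their trays, flat and released, and the job was handed in at about 25 s of the 141 s limit; the hand-in gave no verdict, but the last top picture showed the two already-sorted parcels unmoved.

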